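Put three mixed-up containers back on their stations

ROBOT

A 6-joint arm with a two-finger parallel gripper is mounted at the origin on a cart in front of the work surface, level with it; the furniture and walls round the work are solid. World frame = base frame: x ahead of the robot, y to its left, z up, the work surface at z = 0. Lengths are in m, angles in rad, forces in N, time in s.
With the tool pointing down it reaches from about 0.275 to 0.875 m from the base axis. Payload 12.5 kg.
Tool frame: the origin (TCP) lies midway between the tips of the shut fingers; the grasp point (between the pads) lies 19 mm behind it; z points along the fingers, y is the line along which they close (so a half turn about z gives the same grasp; the last joint's range is limited). The gripper opens to 85 mm and grips with 20 to 120 N. Pads are 22 mm wide; open, the fingers measure 114 mm over their backs; the gripper's body (76 mm by 85 mm) begins 54 mm behind the grasp point. The pads swing forward as they close: fully open they stand 13 mm farther back than shut.
Start: joints at [1.128, 0.351, 1.652, -0, 1.139, -0.085], TCP at [0.193, 0.515, 0.231] pointing down, gripper open.
Joint ranges: [-2.75, 2.75], [-0.79, 2.1], [0.01, 2.65], [-1.57, 4.71], [0.07, 3.14], [-2.87, 2.87]. Speed limits (rad/s): [2.22, 2.22, 2.79, 3.14, 3.14, 3.14].

INTERFACE

Orientations are given as a rotation vector (axis times angle).
In Python, from rig import r gives the robot as it stands.
- The arm moves only by the tool servo_tool, never from a script. Its argument "deltas" is a list of rows, each an object of numbers: "grip": the opening, from 0 (shut) to 1 (fully open); "x", "y", "z": the shift along the world's x, y, z in mm; "roll": the turn about the world's z in rad. A call has 1 to 12 rows; each row shifts and turns the commanded pose from where the row before left it; what a row does not reach is not made up. A row lasts 1/8 s, in which the tool goes at most 62.5 mm and 10.7 degrees, less where a joint would pass 70% of its speed; a pose out of reach is approached as far as the arm can. A call with a gripper value outside its range is refused whole. The fingers move at their own pace and stop on an object; "squeeze" is the grip in N (left out, the last holds). Time passes only in rows, so rows that do not move let the fingers close. It gives the time, the measured TCP pose, the force, the opening and the grip force at its end, in the units of the state.
- r.sense(): the state, without advancing time (a new reading comes with each control period).
- r.read_camera(name): name is "scene" or "top"; returns a dict with "image" (480x640x3 uint8, red, green, blue), "depth" (480x640 float32, m along the optical axis (not along the pixel's ray), 0 where there is no reading), "fovy" (degrees; the focal length in pixels is half the picture's height over the tangent of half this angle, whatever the lens; pixels are square), "cx", "cy" (the principal point, pixels), "R" (3x3) and "t" (3): a world point X has camera coordinates R X + t. Camera axes: x right, y down, z forward; pixel columns grow to the right and rows downward; lengths in m; the calibration is good to about 2 mm. A picture is of the moment at which its call begins.
- r.job_done(): hands the job in; it is judged then, once.
The state is a dict: "clock": time; "joint_pos": joint angles; "qvel": joint speeds; "effort": joint torques, N m; "eef_pos": TCP position; "ee_rot": TCP orientation; "wrist_force": force on the tool from outside, world axes, zero at the start; "moment": the same for the moment, N m; "finger_gap": opening from 0.0 (shut) to 1.0 (fully open); "gripper_force": force on a finger pad.
Only numpy, scipy, OpenCV 4.12 (cv2) and the standard library are available. Lean on these libraries where they do the work, as an engineer would, in place of code of your own. Each camera call takes 0.05 s, during which the arm holds its last target. There are 200 camera calls.

TASK

The three containers have been put on each other's stations. Put the small round vial on the balance, the larger round jar on the stirrer and the square staining jar on the cork mat, each standing upright in the middle and let go; the open worktop is free for parking one on the way. Keep the containers upright throughout, and leave the cup, the cassette and the forceps where they are.

Things in the scene. Friction and masses are not known exactly. Their poses are not given: they have to be found in the camera images.
- vial: Small round specimen vial with a red screw lid, the smallest of the three containers: 46 mm across the lid, 73 mm tall; the pale body, 42 mm in diameter, is solid from 0 to 59 mm; grip it round the body 35 to 48 mm above its base. Loose, about 0.05 kg. Origin at the centre of its underside, z up along its axis. At the start it stands on the stirrer; it belongs on the balance.
- jar: Larger round specimen jar with a red screw lid: 66 mm across the lid, 84 mm tall; the pale body, 61 mm in diameter, is solid from 0 to 67 mm; grip it round the body 45 to 55 mm above its base. Loose, about 0.1 kg. Origin at the centre of its underside, z up along its axis. At the start it stands on the cork mat; it belongs on the stirrer. (Other jars, vials and cups stand on papers on the separate steel bench at the right: no part of the job.)
- staining_jar: Square staining jar of clear plastic, 48 x 48 mm, with a flush white lid (its flat top 62 mm above the base) and a low bar on the lid (to 67 mm); grip it across two opposite flat sides 30 to 48 mm above its base. Loose, about 0.15 kg. Origin at the centre of its underside, z up, x and y square to its sides. At the start it stands on the balance; it belongs on the cork mat.
- balance: Bench balance: flat white housing 120 mm wide and 150 mm deep with a green display strip at the front edge and a round steel pan, 112 mm in diameter, whose flat top is 48 mm above the worktop. Fixed. Origin on the worktop straight below the centre of the pan, z up, -x towards the display (the housing reaches 88 mm to -x and 62 mm to +x). Place of the vial.
- stirrer: Magnetic stirrer: grey housing 116 mm wide and 146 mm deep with two black knobs on its front and a square white ceramic plate, 108 x 108 mm, whose flat top is 60 mm above the worktop. Fixed. Origin on the worktop straight below the centre of the plate, z up, -x towards the knobs (which reach 102 mm to -x; the housing reaches 58 mm to +x). Place of the jar.
- cork_mat: Round flat cork mat lying on the worktop, 116 mm in diameter, 12 mm thick. Fixed. Origin at the centre of its underside, z up. Place of the square staining jar.
- cup: Bystander: specimen cup with white snap lid, 72 mm in diameter, 82 mm tall, behind the stations at the left. Loose; leave alone. Origin at the centre of its underside. A roll of tape at the back, and a carton and an instrument basket at the far left, are fixed and out of the way.
- cassette: Bystander: small perforated white tissue cassette lying flat, 28 x 40 x 7 mm, behind the stations. Loose; leave alone. Origin at the centre of its underside. In front of the stations, on the robot's side, the worktop (height 0) is open about 0.40 to 0.44 m ahead of the robot and 0.12 to 0.22 m to its left: room to park one container. A marker pen fixed in front of that is no part of the job.
- forceps: Bystander: steel forceps lying flat, 18 x 136 x 11 mm, long axis its y, at the back right. Loose; leave alone. Origin at the centre of its underside.
Not all that is in view belongs to the job. What is shaped like the staining_jar but purple is not meant.

How it is judged:
By the outcome, as a careful person would: the job done as asked, in the order asked, and still so for the second after the job is handed in, with the robot touching nothing.
It also fails if it takes over 99 s, if anything falls off the work surface, if the arm or the gripper's body presses on something with over 40 N, if the wrist force passes 120 N, or if a joint passes its speed limit or range.

## Working session

There is one attempt and no reset: what is moved stays moved. The work goes in short steps, Python scripts to look and compute and a tool call to move; the robot and the scene stay as the last step left them, time stands still between calls to the robot, and variables do not carry over. Pictures are saved under pics/ and viewed, at most 14 in all, crops included, and the job is handed in when it is done.

Besides the shell and the picture viewer there is one more tool, called after "Request:" as name(argument=value, ...) on one line, values as JSON. servo_tool: Moves the arm, as the interface text tells. Its arguments: {"type":"object","properties":{"deltas":{"type":"array","items":{"type":"object","properties":{"grip":{"type":"number"},"x":{"type":"number"},"y":{"type":"number"},"z":{"type":"number"},"roll":{"type":"number"}}}},"squeeze":{"type":"number"}},"required":["deltas"]}

```bash
mkdir -p pics
cat > h.py <<'E'
import numpy as np, cv2
from rig import r
def cam(n):
    c=r.read_camera(n); c['f']=240/np.tan(np.radians(c['fovy'])/2); return c
def save(c,name,crop=None,s=1):
    im=c['image'][:,:,::-1]
    if crop: u0,v0,u1,v1=crop; im=im[v0:v1,u0:u1]
    cv2.imwrite('pics/'+name,cv2.resize(im,None,fx=s,fy=s,interpolation=cv2.INTER_CUBIC))
def cloud(c):
    v,u=np.mgrid[:480,:640]; d=c['depth']
    P=np.stack([(u-c['cx'])/c['f']*d,(v-c['cy'])/c['f']*d,d],-1)
    return (P-c['t'])@c['R']
def onplane(c,u,v,z):
    d=c['R'].T@np.array([(u-c['cx'])/c['f'],(v-c['cy'])/c['f'],1]); o=-c['R'].T@c['t']
    return o+d*(z-o[2])/d[2]
E
python3 - <<'E'
from h import *
for n in('scene','top'):
    c=cam(n); save(c,n+'0.png'); print(n,c['fovy'],c['cx'],c['cy'],-c['R'].T@c['t'],(c['depth']>0).mean())
s=r.sense();print(s)
E
```

```text
scene 52.371431841647 319.3885156177796 251.08975195074845 [ 0.12901244 -0.27556592  0.67272541] 0.99595703125
top 53.39054958007183 320.5271411694225 241.32771814393263 [0.43081582 0.20229284 1.06277822] 0.995966796875
{'clock': 0.1, 'joint_pos': array([ 1.12842941e+00,  3.51144950e-01,  1.65238078e+00, -8.34315275e-06,
        1.13910825e+00, -8.46103776e-02]), 'qvel': array([-0.00119773, -0.0007699 , -0.00163601, -0.00080984,  0.00037471,
       -0.00024218]), 'effort': array([ 6.72232836e-04, -5.06842732e+01, -2.91875786e+01, -6.13247676e-05,
        2.75166072e-03, -5.27119835e-05]), 'eef_pos': array([0.19244582, 0.51490211, 0.23082488]), 'ee_rot': array([-5.58918131e-01, -3.09120597e+00,  1.58222236e-03]), 'wrist_force': array([-0.68305829, -0.0057127 ,  0.67901929]), 'moment': array([0.00339896, 0.00931391, 0.00761043]), 'gripper_force': 0.0, 'finger_gap': 1.0005078470302715}
```

View pics/scene0.png

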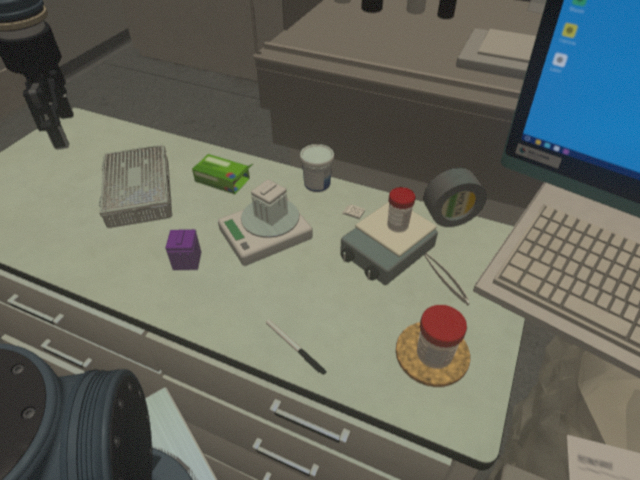

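View pics/top0.png

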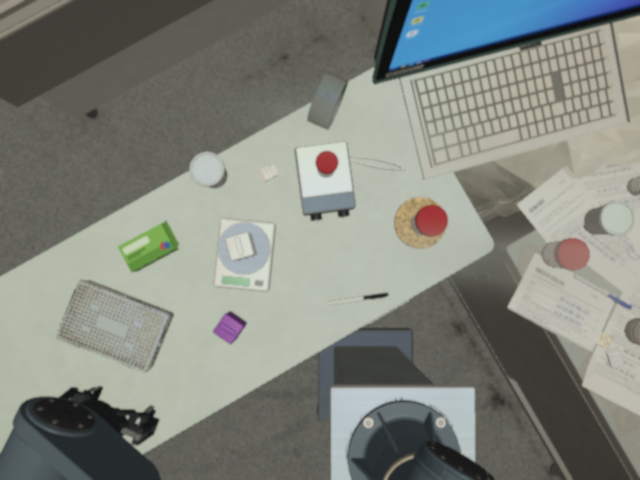

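Candidates (top-view pixels):
- **Vial:** on the stirrer (327,161). The jars on the right bench, such as (572,253), are not part of the job.
- **Jar:** on the cork mat (431,220). The red-lidded jar at (572,253) stands on the steel bench, so it is excluded.
- **Staining jar:** white, on the balance (241,245). The purple lookalike at (230,327) is excluded.

The cup (207,169), tape (327,100) and forceps (377,163) stay where they are. Next I'll check with enlarged crops.

Run:
```python
from h import *
c=cam('top'); s=cam('scene')
a=cv2.resize(c['image'][130:310,190:460],None,fx=2.9,fy=2.9,interpolation=cv2.INTER_CUBIC)
cv2.imwrite('pics/topc.png',a[:,:,::-1]); save(s,'scenec.png',(210,140,480,390),2.4-.01)
for n,c in(('top',c),('scene',s)):
    P=cloud(c); hsv=cv2.cvtColor(c['image'],cv2.COLOR_RGB2HSV)
    red=((hsv[...,0]<8)|(hsv[...,0]>172))&(hsv[...,1]>150)&(hsv[...,2]>70)
    k,l,st,ce=cv2.connectedComponentsWithStats(red.astype(np.uint8))
    for i in range(1,k):
        if st[i,4]<60: continue
        p=P[l==i]; zt=np.percentile(p[:,2],90); q=p[abs(p[:,2]-zt)<.004]
        (x,y),rad=cv2.minEnclosingCircle((q[:,:2]*1000).astype(np.float32)); print(n,'red',ce[i].round(),'ztop',zt.round(4),'xy',x,y,'r',rad)
    # heights at chosen regions
    for nm,(x0,x1,y0,y1) in dict(bal=(.33,.52,.27,.46),stir=(.45,.66,.08,.26),mat=(.38,.56,-.13,.06)).items():
        m=(P[...,0]>x0)&(P[...,0]<x1)&(P[...,1]>y0)&(P[...,1]<y1)&(c['depth']>0)
        h,e=np.histogram(P[m][:,2],bins=np.arange(-.01,.16,.004)); print(n,nm,[(round(e[i]+.002,3),int(h[i])) for i in range(len(h)) if h[i]>60])
```

```text
top red [326. 163.] ztop 0.1348 xy 622.4959716796875 174.5429229736328 r 19.087467193603516
top red [431. 216.] ztop 0.0982 xy 516.6497192382812 -40.23461151123047 r 29.787931442260742
top bal [(np.float64(-0.004), 433), (np.float64(0.0), 2424), (np.float64(0.004), 617), (np.float64(0.032), 412), (np.float64(0.036), 1063), (np.float64(0.04), 167), (np.float64(0.044), 121), (np.float64(0.048), 1081), (np.float64(0.052), 294), (np.float64(0.108), 207), (np.float64(0.112), 287), (np.float64(0.116), 76)]
top stir [(np.float64(-0.004), 524), (np.float64(0.0), 3033), (np.float64(0.004), 793), (np.float64(0.036), 68), (np.float64(0.04), 83), (np.float64(0.044), 308), (np.float64(0.048), 618), (np.float64(0.052), 76), (np.float64(0.056), 175), (np.float64(0.06), 1181), (np.float64(0.064), 357), (np.float64(0.132), 298), (np.float64(0.136), 91)]
top mat [(np.float64(-0.004), 527), (np.float64(0.0), 3244), (np.float64(0.004), 840), (np.float64(0.008), 130), (np.float64(0.012), 729), (np.float64(0.016), 232), (np.float64(0.092), 118), (np.float64(0.096), 601), (np.float64(0.1), 86)]
scene red [
[... 741 characters left out ...]
.float64(0.012), 83), (np.float64(0.016), 104), (np.float64(0.02), 123), (np.float64(0.024), 141), (np.float64(0.028), 150), (np.float64(0.032), 166), (np.float64(0.036), 229), (np.float64(0.04), 179), (np.float64(0.044), 906), (np.float64(0.048), 324), (np.float64(0.056), 594), (np.float64(0.06), 1048), (np.float64(0.128), 141), (np.float64(0.132), 255)]
scene mat [(np.float64(-0.004), 2994), (np.float64(0.0), 5833), (np.float64(0.004), 106), (np.float64(0.008), 679), (np.float64(0.012), 1392), (np.float64(0.04), 65), (np.float64(0.048), 62), (np.float64(0.064), 63), (np.float64(0.08), 65), (np.float64(0.084), 77), (np.float64(0.088), 74), (np.float64(0.092), 725), (np.float64(0.096), 664)]
```

View pics/topc.png

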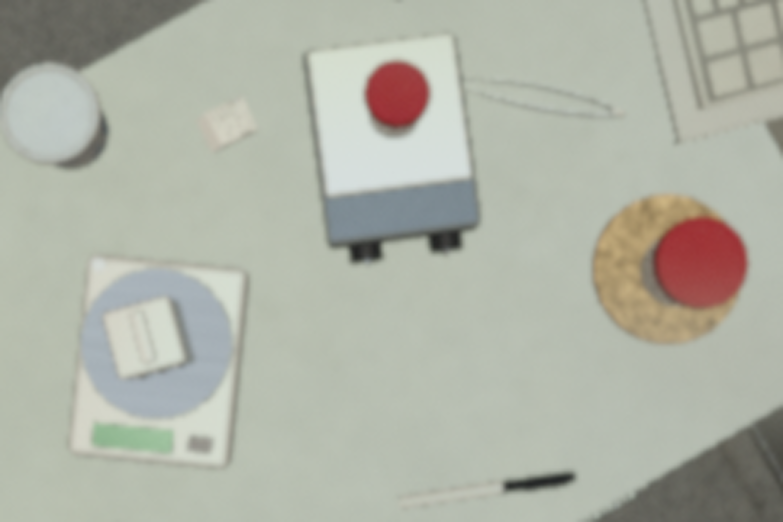

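View pics/scenec.png

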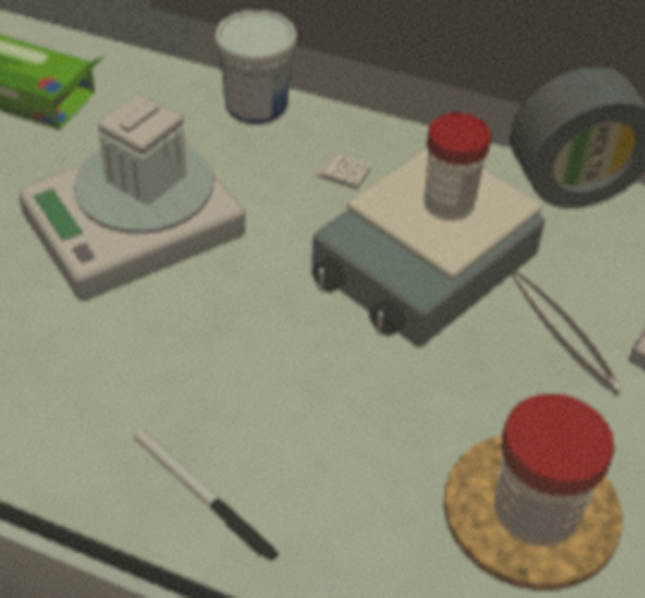

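The crops show the white staining jar on the balance, its lid turned about 15° with the bar across it. The vial is at the back right of the stirrer plate and the jar is off-centre on the mat. The purple jar isn't in these crops, so there is no mix-up. Next I triangulate from both views.

Run:
```python
from h import *
T=cam('top');S=cam('scene')
A=lambda p:(np.array(p,float)+.5)/2.9-.5+[190,130]
B=lambda p:(np.array(p,float)+.5)/2.39-.5+[210,140]
def tri(a,b):
    M=lambda c:np.array([[c['f'],0,c['cx']],[0,c['f'],c['cy']],[0,0,1]])@np.c_[c['R'],c['t']]
    X=cv2.triangulatePoints(M(T),M(S),a.reshape(2,1),b.reshape(2,1)).ravel();return X[:3]/X[3]
st=[(104,314),(171,297),(187,360),(123,377)]; pl=[(307,52),(455,35),(471,180),(326,195)]; ho=[(90,258),(245,270),(229,466),(71,453)]
it=dict(stain=(np.mean(st,0),(143,124),.110),pan=((157,343),(144,184),.048),plate=(np.mean(pl,0),(444,211),.060),mat=((667,269),(533,508),.012),vial=((397,94),(459,133),.133),jar=((701,263),(557,434),.096))
for k,(a,b,z) in it.items():
    a,b=A(a),B(b);print(k,'tri',tri(a,b).round(4),'top',onplane(T,*a,z).round(4)[:2],'scene',onplane(S,*b,z).round(4)[:2])
for n,q,z in(('stain',st,.11),('plate',pl,.06),('house',ho,.036)):
    P=np.array([onplane(T,*A(p),z)[:2] for p in q]);E=np.roll(P,-1,0)-P
    print(n,P.round(3).tolist(),'len',np.linalg.norm(E,axis=1).round(4),'ang mod90',(np.degrees(np.arctan2(E[:,1],E[:,0]))%90).round(1))
for c in(T,S):
    P=cloud(c);m=(P[...,2]>.104)&(P[...,2]<.125)&(abs(P[...,0]-.42)<.06)&(abs(P[...,1]-.37)<.06)
    print('stain depth rect',cv2.minAreaRect((P[m][:,:2]*1000).astype(np.float32)))
from scipy.spatial.transform import Rotation as R
print(R.from_rotvec(r.sense()['ee_rot']).as_matrix().round(3))
# free space for cup etc.
for nm,uv in dict(cup=(207,169)).items(): print(nm,onplane(T,*uv,.082))
```

```text
stain tri [0.4596 0.3462 0.1032] top [0.4589 0.3455] scene [0.4562 0.3384]
pan tri [0.4565 0.3477 0.0418] top [0.4563 0.3469] scene [0.4534 0.3416]
plate tri [0.6248 0.1772 0.0487] top [0.6227 0.1774] scene [0.6158 0.169 ]
mat tri [ 0.5162 -0.0381  0.0037] top [ 0.5152 -0.036 ] scene [ 0.5117 -0.0412]
vial tri [0.6245 0.174  0.129 ] top [0.6234 0.1744] scene [0.6212 0.1706]
jar tri [ 0.513  -0.0416  0.0935] top [ 0.5128 -0.0409] scene [ 0.5114 -0.0426]
stain [[0.475, 0.375], [0.486, 0.329], [0.443, 0.317], [0.431, 0.361]] len [0.0473 0.0447 0.0452 0.0452] ang mod90 [14.6 14.7 15.1 17.3]
plate [[0.669, 0.238], [0.682, 0.13], [0.576, 0.118], [0.564, 0.224]] len [0.109  0.1072 0.1062 0.1058] ang mod90 [7.  6.3 6.3 7.8]
house [[0.519, 0.399], [0.511, 0.284], [0.366, 0.295], [0.375, 0.411]] len [0.1151 0.1455 0.1167 0.1447] ang mod90 [85.8 85.8 85.4 85.1]
stain depth rect ((458.45721435546875, 347.8124084472656), (47.84688186645508, 48.24135208129883), 15.646821022033691)
stain depth rect ((457.7541198730469, 345.205322265625), (48.65171813964844, 49.14000701904297), 16.4374942779541)
[[-0.937  0.35  -0.   ]
 [ 0.35   0.937 -0.   ]
 [ 0.    -0.    -1.   ]]
cup [0.61787972 0.41926296 0.082     ]
```

Request:
servo_tool(deltas=[{"x":27,"y":-17,"roll":0.063,"grip":1},{"x":27,"y":-17,"roll":0.063},{"x":27,"y":-17,"roll":0.063},{"x":27,"y":-17,"roll":0.063},{"x":27,"y":-17,"roll":0.063},{"x":27,"y":-17,"roll":0.063},{"x":27,"y":-17,"roll":0.063},{"x":27,"y":-17,"roll":0.063},{"x":27,"y":-17,"roll":0.063},{"x":23,"y":-16,"roll":0.061},{},{}], squeeze=30)

```text
validation failed for argument at $.de...
```

Request:
servo_tool(deltas=[{"x":27,"y":-17,"z":0,"roll":0.063,"grip":1},{"x":27,"y":-17,"z":0,"roll":0.063,"grip":1},{"x":27,"y":-17,"z":0,"roll":0.063,"grip":1},{"x":27,"y":-17,"z":0,"roll":0.063,"grip":1},{"x":27,"y":-17,"z":0,"roll":0.063,"grip":1},{"x":27,"y":-17,"z":0,"roll":0.063,"grip":1},{"x":27,"y":-17,"z":0,"roll":0.063,"grip":1},{"x":27,"y":-17,"z":0,"roll":0.063,"grip":1},{"x":27,"y":-17,"z":0,"roll":0.063,"grip":1},{"x":23,"y":-16,"z":0,"roll":0.061,"grip":1},{"x":0,"y":0,"z":0,"roll":0,"grip":1}], squeeze=30)

```text
clock: 1.68
eef_pos: [0.4596, 0.3452, 0.2311]
ee_rot: [0.42, -3.113, 0.0]
wrist_force: [-0.3, 1.2, 0.2]
finger_gap: 0.995
gripper_force: 0.0
```

Request:
servo_tool(deltas=[{"x":-1,"y":1,"z":-30,"roll":0,"grip":1},{"x":0,"y":0,"z":-30,"roll":0,"grip":1},{"x":0,"y":0,"z":-30,"roll":0,"grip":1},{"x":0,"y":0,"z":-30,"roll":0,"grip":1},{"x":0,"y":0,"z":-25,"roll":0,"grip":1},{"x":0,"y":0,"z":-15,"roll":0,"grip":1},{"x":0,"y":0,"z":-8,"roll":0,"grip":1},{"x":0,"y":0,"z":0,"roll":0,"grip":1}], squeeze=30)

```text
clock: 2.68
eef_pos: [0.4575, 0.3473, 0.0634]
ee_rot: [0.423, -3.113, 0.0]
wrist_force: [-0.2, -0.4, -0.2]
finger_gap: 1.0
gripper_force: 0.0
```

Run:
```python
from h import *
c=cam('scene');save(c,'s1.png',(200,100,360,270),3.4)
```

```text
(no output)
```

View pics/s1.png

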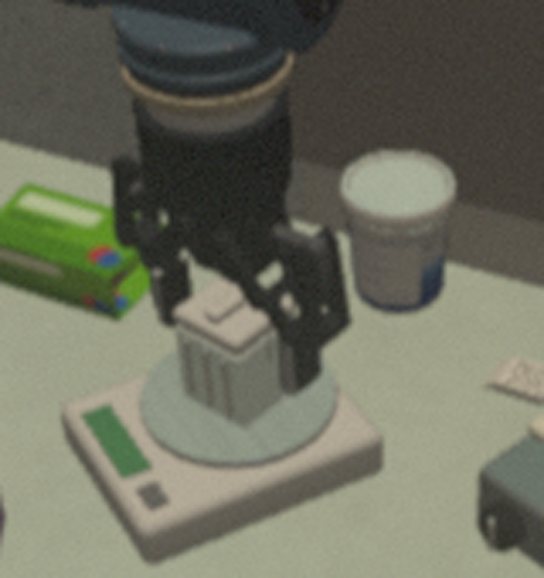

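The fingers straddle the staining jar, with the near finger at about (305,340) and the far one at about (170,290), and they line up with its flat sides. Now I close.

Request:
servo_tool(deltas=[{"x":0,"y":0,"z":0,"roll":0,"grip":0.7},{"x":0,"y":0,"z":0,"roll":0,"grip":0.5},{"x":0,"y":0,"z":0,"roll":0,"grip":0.4},{"x":0,"y":0,"z":0,"roll":0,"grip":0.4},{"x":0,"y":0,"z":0,"roll":0,"grip":0.4},{"x":0,"y":0,"z":0,"roll":0,"grip":0.4}], squeeze=30)

```text
clock: 3.48
eef_pos: [0.4579, 0.3474, 0.0638]
ee_rot: [-0.423, 3.112, 0.001]
wrist_force: [-0.2, -0.0, 5.9]
finger_gap: 0.56
gripper_force: 32.2
```

Request:
servo_tool(deltas=[{"x":0,"y":0,"z":5,"roll":0,"grip":0.4},{"x":0,"y":0,"z":15,"roll":0,"grip":0.4},{"x":0,"y":0,"z":20,"roll":0,"grip":0.4},{"x":0,"y":0,"z":20,"roll":0,"grip":0.4},{"x":-4,"y":-15,"z":0,"roll":0,"grip":0.4},{"x":-6,"y":-30,"z":0,"roll":0,"grip":0.4},{"x":-6,"y":-30,"z":0,"roll":0,"grip":0.4},{"x":-6,"y":-30,"z":0,"roll":0,"grip":0.4},{"x":-6,"y":-30,"z":0,"roll":0,"grip":0.4},{"x":-6,"y":-30,"z":0,"roll":0,"grip":0.4},{"x":-4,"y":-12,"z":0,"roll":0,"grip":0.4},{"x":0,"y":0,"z":0,"roll":0,"grip":0.4}], squeeze=30)

```text
clock: 4.97
eef_pos: [0.4192, 0.1696, 0.1232]
ee_rot: [0.421, -3.113, 0.0]
wrist_force: [-0.2, 0.1, -0.9]
finger_gap: 0.555
gripper_force: 31.5
```

Request:
servo_tool(deltas=[{"x":0,"y":0,"z":-30,"roll":0,"grip":0.4},{"x":0,"y":0,"z":-30,"roll":0,"grip":0.4},{"x":0,"y":0,"z":-25,"roll":0,"grip":0.4},{"x":0,"y":0,"z":-12,"roll":0,"grip":0.4},{"x":0,"y":0,"z":-6,"roll":0,"grip":0.4},{"x":0,"y":0,"z":-2,"roll":0,"grip":0.4},{"x":0,"y":0,"z":0,"roll":0,"grip":0.4}], squeeze=30)

```text
clock: 5.85
eef_pos: [0.4199, 0.1703, 0.0187]
ee_rot: [-0.423, 3.112, 0.0]
wrist_force: [-0.0, 0.3, -1.5]
finger_gap: 0.562
gripper_force: 31.5
```

Request:
servo_tool(deltas=[{"x":0,"y":0,"z":-1.5,"roll":0,"grip":0.4},{"x":0,"y":0,"z":-1,"roll":0,"grip":0.4},{"x":0,"y":0,"z":0,"roll":0,"grip":0.4}])

```text
clock: 6.22
eef_pos: [0.4196, 0.1701, 0.0158]
ee_rot: [-0.423, 3.113, -0.0]
wrist_force: [-0.6, 0.3, -0.7]
finger_gap: 0.558
gripper_force: 31.5
```

Request:
servo_tool(deltas=[{"x":0,"y":0,"z":-0.7,"roll":0,"grip":0.4},{"x":0,"y":0,"z":0,"roll":0,"grip":0.4}])

```text
clock: 6.48
eef_pos: [0.4196, 0.1702, 0.0158]
ee_rot: [-0.423, 3.113, -0.0]
wrist_force: [-4.7, -1.2, 12.1]
finger_gap: 0.562
gripper_force: 33.0
```

Request:
servo_tool(deltas=[{"x":0,"y":0,"z":0,"roll":0,"grip":0.6},{"x":0,"y":0,"z":0,"roll":0,"grip":0.8},{"x":0,"y":0,"z":0,"roll":0,"grip":1},{"x":0,"y":0,"z":0,"roll":0,"grip":1},{"x":0,"y":0,"z":0,"roll":0,"grip":1},{"x":0,"y":0,"z":30,"roll":0,"grip":1},{"x":0,"y":0,"z":40,"roll":0,"grip":1},{"x":0,"y":0,"z":50,"roll":0,"grip":1},{"x":0,"y":0,"z":50,"roll":0,"grip":1},{"x":0,"y":0,"z":15,"roll":0,"grip":1},{"x":0,"y":0,"z":0,"roll":0,"grip":1}])

```text
clock: 7.85
eef_pos: [0.4197, 0.1702, 0.2003]
ee_rot: [-0.423, 3.112, 0.0]
wrist_force: [-0.3, 0.3, -0.3]
finger_gap: 1.002
gripper_force: 0.0
```

Request:
servo_tool(deltas=[{"x":20,"y":0,"z":0,"roll":0,"grip":1},{"x":40,"y":1,"z":0,"roll":0,"grip":1},{"x":40,"y":1,"z":0,"roll":0,"grip":1},{"x":40,"y":1,"z":0,"roll":0,"grip":1},{"x":40,"y":1,"z":0,"roll":0,"grip":1},{"x":23,"y":0,"z":0,"roll":0,"grip":1},{"x":0,"y":0,"z":0,"roll":0,"grip":1}])

```text
clock: 8.72
eef_pos: [0.6227, 0.1738, 0.1971]
ee_rot: [0.422, -3.11, 0.0]
wrist_force: [-1.1, -0.2, -1.2]
finger_gap: 1.004
gripper_force: 0.0
```

Run:
```python
from h import *
c=cam('scene');save(c,'s2.png',(180,80,520,335),2.3)
c=cam('top');save(c,'t2.png',(200,60,480,290),2.8)
P=cloud(c)
m=(P[...,2]>.054)&(P[...,2]<.075)&(abs(P[...,0]-.42)<.06)&(abs(P[...,1]-.17)<.06)
print('stain parked',cv2.minAreaRect((P[m][:,:2]*1000).astype(np.float32)))
```

```text
stain parked ((420.78997802734375, 194.59031677246094), (34.079444885253906, 5.330593109130859), 6.515257835388184)
```

View pics/s2.png

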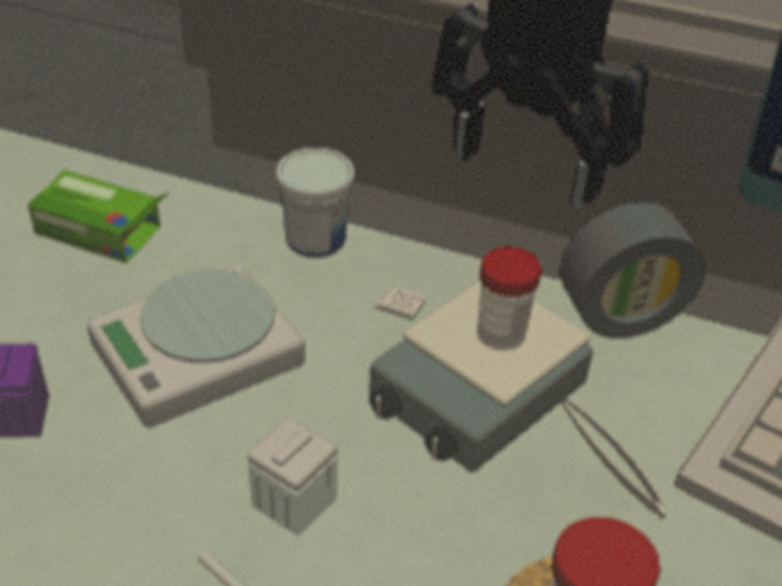

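View pics/t2.png

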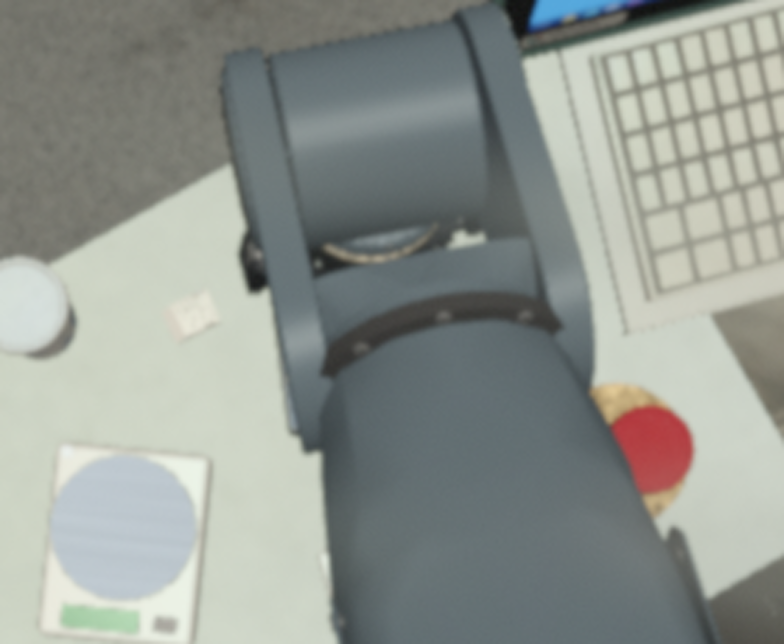

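Staining jar stands upright, parked at scene crop (293,475). The vial at (507,300) is under the open gripper, and the tape is clear behind it. The pan is empty, with its centre unchanged.

Request:
servo_tool(deltas=[{"x":0,"y":0,"z":-30,"roll":0,"grip":1},{"x":0,"y":0,"z":-30,"roll":0,"grip":1},{"x":0,"y":0,"z":-30,"roll":0,"grip":1},{"x":0,"y":0,"z":-20,"roll":0,"grip":1},{"x":0,"y":0,"z":-11,"roll":0,"grip":1},{"x":0,"y":0,"z":0,"roll":0,"grip":1},{"x":0,"y":0,"z":0,"roll":0,"grip":1}])

```text
clock: 9.7
eef_pos: [0.6231, 0.1743, 0.0801]
ee_rot: [-0.423, 3.111, 0.0]
wrist_force: [0.3, -0.6, -0.4]
finger_gap: 0.998
gripper_force: 0.0
```

Run:
```python
from h import *
c=cam('scene');save(c,'s3.png',(340,110,500,270),3.4)
```

```text
(no output)
```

View pics/s3.png

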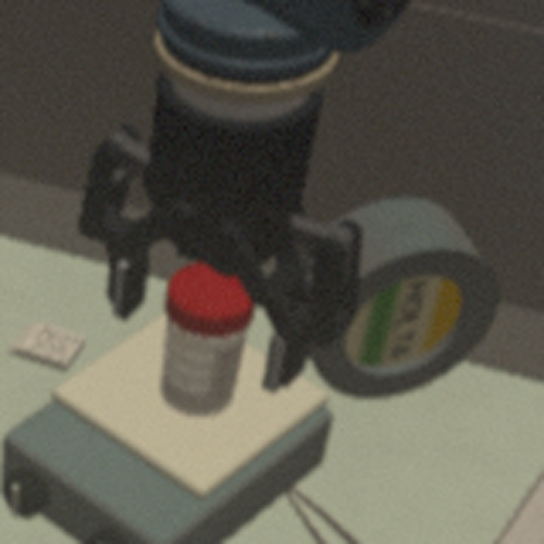

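The vial stands between the fingers, with their tips at (125,300) and (285,375). I lower 2 mm and close.

Request:
servo_tool(deltas=[{"x":0,"y":0,"z":-2,"roll":0,"grip":0.7},{"x":0,"y":0,"z":0,"roll":0,"grip":0.5},{"x":0,"y":0,"z":0,"roll":0,"grip":0.35},{"x":0,"y":0,"z":0,"roll":0,"grip":0.35},{"x":0,"y":0,"z":0,"roll":0,"grip":0.35},{"x":0,"y":0,"z":0,"roll":0,"grip":0.35},{"x":0,"y":0,"z":0,"roll":0,"grip":0.35}], squeeze=25)

```text
clock: 10.62
eef_pos: [0.6228, 0.1742, 0.0773]
ee_rot: [-0.423, 3.113, -0.0]
wrist_force: [0.1, -0.1, 3.8]
finger_gap: 0.491
gripper_force: 25.3
```

Request:
servo_tool(deltas=[{"x":0,"y":0,"z":5,"roll":0,"grip":0.35},{"x":0,"y":0,"z":20,"roll":0,"grip":0.35},{"x":0,"y":0,"z":25,"roll":0,"grip":0.35},{"x":0,"y":0,"z":20,"roll":0,"grip":0.35},{"x":-16,"y":15,"z":0,"roll":0,"grip":0.35},{"x":-30,"y":30,"z":0,"roll":0,"grip":0.35},{"x":-30,"y":32,"z":0,"roll":0,"grip":0.35},{"x":-30,"y":32,"z":0,"roll":0,"grip":0.35},{"x":-30,"y":32,"z":0,"roll":0,"grip":0.35},{"x":-20,"y":22,"z":0,"roll":0,"grip":0.35},{"x":-10,"y":10,"z":0,"roll":0,"grip":0.35},{"x":0,"y":0,"z":0,"roll":0,"grip":0.35}])

```text
clock: 12.12
eef_pos: [0.4558, 0.3474, 0.1469]
ee_rot: [0.425, -3.112, 0.0]
wrist_force: [0.5, -0.5, -0.0]
finger_gap: 0.487
gripper_force: 25.5
```

Request:
servo_tool(deltas=[{"x":0,"y":0,"z":-20,"roll":0,"grip":0.35},{"x":0,"y":0,"z":-25,"roll":0,"grip":0.35},{"x":0,"y":0,"z":-20,"roll":0,"grip":0.35},{"x":0,"y":0,"z":-10,"roll":0,"grip":0.35},{"x":0,"y":0,"z":-4,"roll":0,"grip":0.35},{"x":0,"y":0,"z":0,"roll":0,"grip":0.35},{"x":0,"y":0,"z":0,"roll":0,"grip":0.35}])

```text
clock: 13.0
eef_pos: [0.4569, 0.3473, 0.0687]
ee_rot: [-0.423, 3.112, 0.001]
wrist_force: [-0.1, 0.4, 0.7]
finger_gap: 0.493
gripper_force: 25.5
```

Request:
servo_tool(deltas=[{"x":0,"y":0,"z":-2,"roll":0,"grip":0.35},{"x":0,"y":0,"z":0,"roll":0,"grip":0.35}])

```text
clock: 13.25
eef_pos: [0.4566, 0.3472, 0.0661]
ee_rot: [-0.423, 3.113, 0.0]
wrist_force: [0.1, 0.1, -0.1]
finger_gap: 0.486
gripper_force: 25.5
```

Request:
servo_tool(deltas=[{"x":0,"y":0,"z":-1,"roll":0,"grip":0.35},{"x":0,"y":0,"z":0,"roll":0,"grip":0.35}])

```text
clock: 13.5
eef_pos: [0.4567, 0.3472, 0.0653]
ee_rot: [-0.423, 3.113, 0.0]
wrist_force: [-0.6, -1.0, 2.9]
finger_gap: 0.492
gripper_force: 25.5
```

Request:
servo_tool(deltas=[{"x":0,"y":0,"z":0,"roll":0,"grip":0.6},{"x":0,"y":0,"z":0,"roll":0,"grip":0.8},{"x":0,"y":0,"z":0,"roll":0,"grip":1},{"x":0,"y":0,"z":0,"roll":0,"grip":1},{"x":0,"y":0,"z":0,"roll":0,"grip":1},{"x":0,"y":0,"z":25,"roll":0,"grip":1},{"x":0,"y":0,"z":40,"roll":0,"grip":1},{"x":0,"y":0,"z":45,"roll":0,"grip":1},{"x":0,"y":0,"z":25,"roll":0,"grip":1},{"x":0,"y":0,"z":0,"roll":0,"grip":1}])

```text
clock: 14.75
eef_pos: [0.4573, 0.3476, 0.2019]
ee_rot: [-0.423, 3.11, 0.002]
wrist_force: [-0.3, -0.0, -0.4]
finger_gap: 1.001
gripper_force: 0.0
```

Request:
servo_tool(deltas=[{"x":4,"y":-18,"z":0,"roll":0,"grip":1},{"x":6,"y":-40,"z":0,"roll":0,"grip":1},{"x":6,"y":-40,"z":0,"roll":0,"grip":1},{"x":6,"y":-40,"z":0,"roll":0,"grip":1},{"x":6,"y":-40,"z":0,"roll":0,"grip":1},{"x":6,"y":-40,"z":0,"roll":0,"grip":1},{"x":6,"y":-40,"z":0,"roll":0,"grip":1},{"x":6,"y":-40,"z":0,"roll":0,"grip":1},{"x":6,"y":-40,"z":0,"roll":0,"grip":1},{"x":4,"y":-35,"z":0,"roll":0,"grip":1},{"x":1,"y":-15,"z":0,"roll":0,"grip":1},{"x":0,"y":0,"z":0,"roll":0,"grip":1}])

```text
clock: 16.25
eef_pos: [0.513, -0.0415, 0.1993]
ee_rot: [0.421, -3.112, -0.001]
wrist_force: [-0.1, -0.8, -0.0]
finger_gap: 1.0
gripper_force: 0.0
```

Run:
```python
from h import *
print(r.sense()['eef_pos'])
c=cam('scene');t=cam('top')
a=cv2.resize(c['image'][100:400,210:490],None,fx=1.4,fy=1.4);b=cv2.resize(t['image'][130:330,200:460],(546,420))[:,:400]
cv2.imwrite('pics/b4.png',np.hstack([a[:420],b])[:,:,::-1])
P=cloud(t); hsv=cv2.cvtColor(t['image'],cv2.COLOR_RGB2HSV)
m=((hsv[...,0]<8)|(hsv[...,0]>172))&(hsv[...,1]>150)&(hsv[...,2]>70)
m[:,:180]=0;m[:,300:]=0
q=P[m&(P[...,2]>.11)];print('vial lid',len(q),np.median(q[:,2]),cv2.minEnclosingCircle((q[:,:2]*1000).astype(np.float32)))
```

```text
[ 0.51298864 -0.04145936  0.19932989]
vial lid 285 0.12056427960254247 ((446.4884033203125, 284.0024719238281), 83.19923400878906)
```

View pics/b4.png

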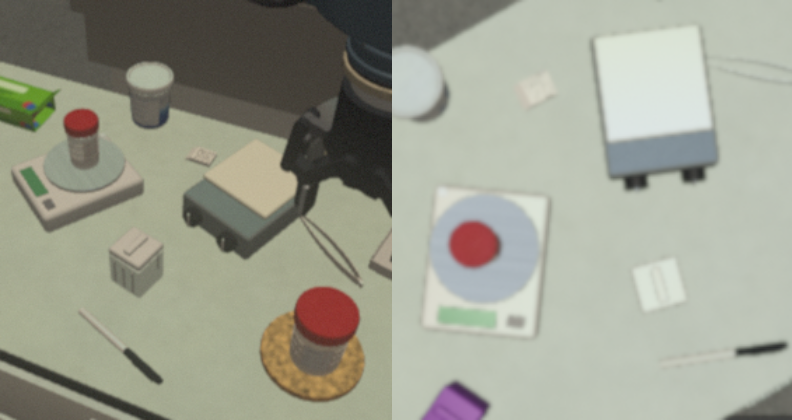

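Vial stands upright on the pan (scene crop (82,140), top crop (474,244)), and the staining jar is upright where I parked it (136,260). The bystanders are untouched. Now I descend over the jar.

Request:
servo_tool(deltas=[{"x":1,"y":0,"z":-30,"roll":0,"grip":1},{"x":0,"y":0,"z":-30,"roll":0,"grip":1},{"x":0,"y":0,"z":-25,"roll":0,"grip":1},{"x":0,"y":0,"z":-20,"roll":0,"grip":1},{"x":0,"y":0,"z":-20,"roll":0,"grip":1},{"x":0,"y":0,"z":-20,"roll":0,"grip":1},{"x":0,"y":0,"z":-12,"roll":0,"grip":1},{"x":0,"y":0,"z":-5,"roll":0,"grip":1},{"x":0,"y":0,"z":0,"roll":0,"grip":1}])

```text
clock: 17.48
eef_pos: [0.5147, -0.0406, 0.0382]
ee_rot: [-0.424, 3.113, -0.0]
wrist_force: [-0.4, 0.1, 1.0]
finger_gap: 1.004
gripper_force: 0.0
```

Run:
```python
from h import *
c=cam('scene');save(c,'s5.png',(350,200,530,400),2.9)
t=cam('top');print(onplane(t,239.0,246.0,.121))
g=cv2.cvtColor(t['image'],cv2.COLOR_RGB2HSV)
m=(((g[...,0]<8)|(g[...,0]>172))&(g[...,1]>120)).astype(np.uint8);m[:,:215]=0;m[:,275:]=0;m[:225]=0;m[280:]=0
y,x=np.nonzero(m);print(len(x),x.min(),x.max(),y.min(),y.max(),x.mean(),y.mean(),onplane(t,x.mean(),y.mean(),.118))
```

```text
[0.45828527 0.34598012 0.121     ]
346 228 249 236 256 238.3612716763006 245.8728323699422 [0.45861914 0.34769786 0.118     ]
```

View pics/s5.png

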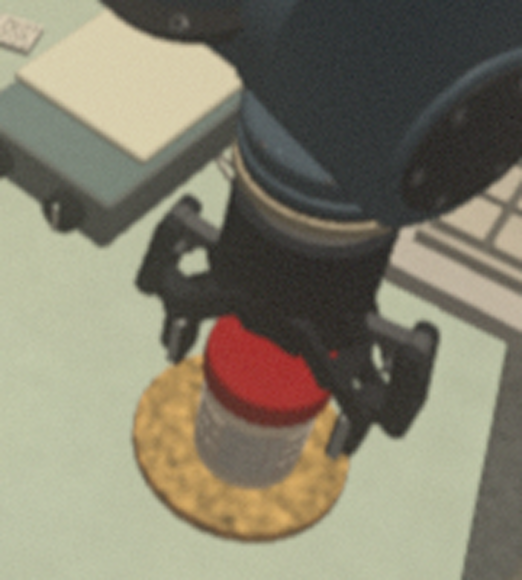

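The jar is between the fingers, with their tips at (178,350) and (340,445) in the crop. I close here.

Request:
servo_tool(deltas=[{"x":0,"y":0,"z":0,"roll":0,"grip":0.8},{"x":0,"y":0,"z":0,"roll":0,"grip":0.65},{"x":0,"y":0,"z":0,"roll":0,"grip":0.55},{"x":0,"y":0,"z":0,"roll":0,"grip":0.55},{"x":0,"y":0,"z":0,"roll":0,"grip":0.55},{"x":0,"y":0,"z":0,"roll":0,"grip":0.55}], squeeze=30)

```text
clock: 18.32
eef_pos: [0.5149, -0.0409, 0.0387]
ee_rot: [-0.423, 3.112, -0.0]
wrist_force: [-1.2, 0.2, 5.9]
finger_gap: 0.702
gripper_force: 31.7
```

Request:
servo_tool(deltas=[{"x":0,"y":0,"z":5,"roll":0,"grip":0.55},{"x":0,"y":0,"z":20,"roll":0,"grip":0.55},{"x":0,"y":0,"z":30,"roll":0,"grip":0.55},{"x":0,"y":0,"z":30,"roll":0,"grip":0.55},{"x":0,"y":0,"z":21,"roll":0,"grip":0.55},{"x":8,"y":16,"z":0,"roll":0,"grip":0.55},{"x":16,"y":34,"z":0,"roll":0,"grip":0.55},{"x":20,"y":40,"z":0,"roll":0,"grip":0.55},{"x":20,"y":40,"z":0,"roll":0,"grip":0.55},{"x":20,"y":40,"z":0,"roll":0,"grip":0.55},{"x":16,"y":32,"z":0,"roll":0,"grip":0.55},{"x":8,"y":16,"z":0,"roll":0,"grip":0.55}])

```text
clock: 19.82
eef_pos: [0.6225, 0.1795, 0.1426]
ee_rot: [0.426, -3.111, -0.0]
wrist_force: [0.0, -0.3, -1.7]
finger_gap: 0.703
gripper_force: 33.0
```

Request:
servo_tool(deltas=[{"x":0,"y":0,"z":0,"roll":0,"grip":0.55},{"x":0,"y":0,"z":-15,"roll":0,"grip":0.55},{"x":0,"y":0,"z":-20,"roll":0,"grip":0.55},{"x":0,"y":0,"z":-14,"roll":0,"grip":0.55},{"x":0,"y":0,"z":-5,"roll":0,"grip":0.55},{"x":0,"y":0,"z":0,"roll":0,"grip":0.55},{"x":0,"y":0,"z":0,"roll":0,"grip":0.55}])

```text
clock: 20.7
eef_pos: [0.6229, 0.1772, 0.0907]
ee_rot: [-0.423, 3.112, 0.0]
wrist_force: [-0.0, -0.1, -1.6]
finger_gap: 0.703
gripper_force: 33.0
```

Run:
```python
from h import *
c=cam('scene');save(c,'s6.png',(320,100,500,290),3.1)
```

```text
(no output)
```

View pics/s6.png

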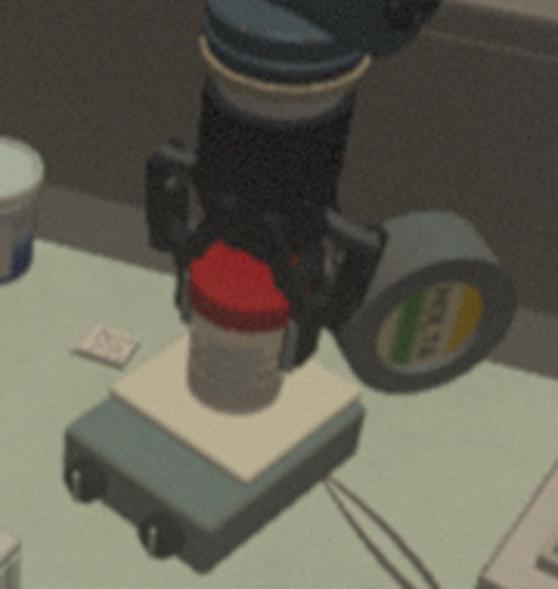

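The jar hangs upright just above the plate centre, its base at (235,390). I ease it down.

Request:
servo_tool(deltas=[{"x":0,"y":0,"z":-2,"roll":0,"grip":0.55},{"x":0,"y":0,"z":-1,"roll":0,"grip":0.55},{"x":0,"y":0,"z":0,"roll":0,"grip":0.55}])

```text
clock: 21.12
eef_pos: [0.6225, 0.1772, 0.087]
ee_rot: [0.423, -3.113, 0.0]
wrist_force: [0.3, 0.7, -1.8]
finger_gap: 0.704
gripper_force: 33.0
```

Request:
servo_tool(deltas=[{"x":0,"y":0,"z":-1,"roll":0,"grip":0.55},{"x":0,"y":0,"z":0,"roll":0,"grip":0.55}])

```text
clock: 21.38
eef_pos: [0.6227, 0.1772, 0.0867]
ee_rot: [-0.423, 3.113, -0.0]
wrist_force: [-2.5, -0.5, 5.8]
finger_gap: 0.705
gripper_force: 33.5
```

Request:
servo_tool(deltas=[{"x":0,"y":0,"z":0,"roll":0,"grip":0.75},{"x":0,"y":0,"z":0,"roll":0,"grip":0.9},{"x":0,"y":0,"z":0,"roll":0,"grip":1},{"x":0,"y":0,"z":0,"roll":0,"grip":1},{"x":0,"y":0,"z":0,"roll":0,"grip":1},{"x":0,"y":0,"z":20,"roll":0,"grip":1},{"x":0,"y":0,"z":40,"roll":0,"grip":1},{"x":0,"y":0,"z":40,"roll":0,"grip":1},{"x":0,"y":0,"z":15,"roll":0,"grip":1},{"x":0,"y":0,"z":0,"roll":0,"grip":1}])

```text
clock: 22.62
eef_pos: [0.6229, 0.1772, 0.2022]
ee_rot: [-0.423, 3.111, 0.0]
wrist_force: [0.4, -0.3, -0.3]
finger_gap: 1.0
gripper_force: 0.0
```

Request:
servo_tool(deltas=[{"x":-23,"y":-1,"z":0,"roll":0,"grip":1},{"x":-40,"y":-1,"z":0,"roll":0,"grip":1},{"x":-40,"y":-2,"z":0,"roll":0,"grip":1},{"x":-40,"y":-1,"z":0,"roll":0,"grip":1},{"x":-40,"y":-1,"z":0,"roll":0,"grip":1},{"x":-20,"y":-1,"z":0,"roll":0,"grip":1},{"x":0,"y":0,"z":0,"roll":0,"grip":1},{"x":0,"y":0,"z":-30,"roll":0,"grip":1},{"x":0,"y":0,"z":-40,"roll":0,"grip":1}])

```text
clock: 23.75
eef_pos: [0.4208, 0.1703, 0.1302]
ee_rot: [-0.423, 3.111, 0.0]
wrist_force: [1.0, 0.2, -0.2]
finger_gap: 1.0
gripper_force: 0.0
```

Request:
servo_tool(deltas=[{"x":-1,"y":0,"z":-30,"roll":0,"grip":1},{"x":0,"y":0,"z":-30,"roll":0,"grip":1},{"x":0,"y":0,"z":-30,"roll":0,"grip":1},{"x":0,"y":0,"z":-15,"roll":0,"grip":1},{"x":0,"y":0,"z":-6,"roll":0,"grip":1},{"x":0,"y":0,"z":0,"roll":0,"grip":0.7},{"x":0,"y":0,"z":0,"roll":0,"grip":0.5},{"x":0,"y":0,"z":0,"roll":0,"grip":0.4},{"x":0,"y":0,"z":0,"roll":0,"grip":0.4},{"x":0,"y":0,"z":0,"roll":0,"grip":0.4},{"x":0,"y":0,"z":0,"roll":0,"grip":0.4}])

```text
clock: 25.12
eef_pos: [0.4192, 0.1704, 0.0209]
ee_rot: [-0.423, 3.111, 0.0]
wrist_force: [-1.1, -0.4, 7.4]
finger_gap: 0.555
gripper_force: 31.8
```

Run:
```python
from h import *
c=cam('scene');P=cloud(c)
# mat: brown pixels
h=cv2.cvtColor(c['image'],cv2.COLOR_RGB2HSV)
m=(P[...,2]>.006)&(P[...,2]<.02)&(abs(P[...,0]-.515)<.08)&(abs(P[...,1]+.037)<.08)&(h[...,1]>90)
print('mat scene',m.sum(),np.median(P[m],0),cv2.minAreaRect((P[m][:,:2]*1000).astype(np.float32)))
t=cam('top');P=cloud(t);h=cv2.cvtColor(t['image'],cv2.COLOR_RGB2HSV)
m=(P[...,2]>.004)&(P[...,2]<.022)&(abs(P[...,0]-.515)<.08)&(abs(P[...,1]+.037)<.08)&(h[...,1]>70)
print('mat top',m.sum(),np.median(P[m],0),cv2.minEnclosingCircle((P[m][:,:2]*1000).astype(np.float32)))
g=((h[...,0]<8)|(h[...,0]>172))&(h[...,1]>120)
for n,(x0,x1,y0,y1),z in(('jar',(285,370,120,220),.144),('vial',(215,275,225,280),.121)):
    k=np.zeros_like(g);k[y0:y1,x0:x1]=g[y0:y1,x0:x1];y,x=np.nonzero(k);print(n,len(x),onplane(t,(x.min()+x.max())/2,(y.min()+y.max())/2,z).round(4),onplane(t,x.mean(),y.mean(),z).round(4))
save(t,'t7.png',(180,120,480,340),2.6)
```

```text
mat scene 3685 [ 0.51089875 -0.04216604  0.0106145 ] ((513.3539428710938, -39.226043701171875), (114.08840942382812, 113.82647705078125), 58.38539505004883)
mat top 1923 [ 0.51608884 -0.0360685   0.01256602] ((515.3695068359375, -36.0802116394043), 56.20109176635742)
jar 776 [0.6183 0.1777 0.144 ] [0.6189 0.1782 0.144 ]
vial 345 [0.4583 0.347  0.121 ] [0.4586 0.3472 0.121 ]
```

View pics/t7.png

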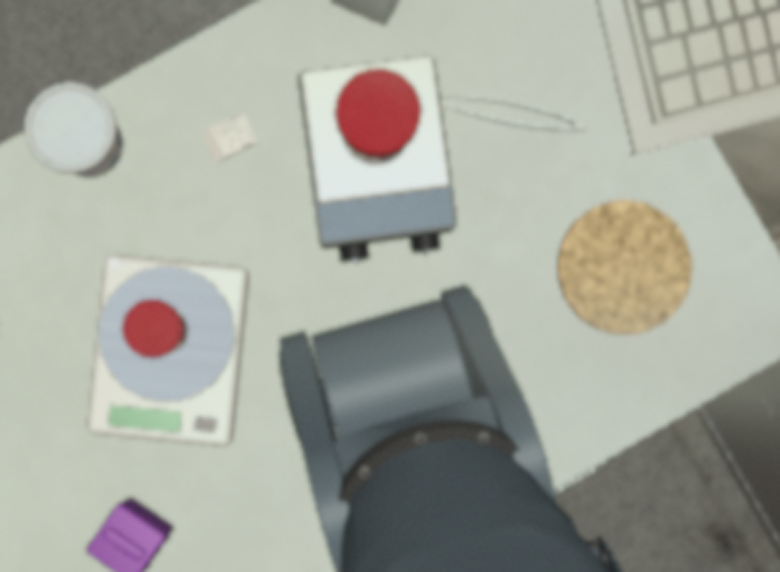

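The top view shows the jar on the plate (378,113) and the vial on the pan (152,328). The mat is empty at (624,266), with its centre at about (0.515, −0.037). The staining jar is gripped, so I carry it there.

Request:
servo_tool(deltas=[{"x":0,"y":0,"z":5,"roll":0,"grip":0.4},{"x":0,"y":0,"z":20,"roll":0,"grip":0.4},{"x":0,"y":0,"z":30,"roll":0,"grip":0.4},{"x":0,"y":0,"z":25,"roll":0,"grip":0.4},{"x":6,"y":-15,"z":0,"roll":0,"grip":0.4},{"x":16,"y":-35,"z":0,"roll":0,"grip":0.4},{"x":18,"y":-38,"z":0,"roll":0,"grip":0.4},{"x":18,"y":-38,"z":0,"roll":0,"grip":0.4},{"x":18,"y":-38,"z":0,"roll":0,"grip":0.4},{"x":14,"y":-30,"z":0,"roll":0,"grip":0.4},{"x":6,"y":-13,"z":0,"roll":0,"grip":0.4},{"x":0,"y":0,"z":0,"roll":0,"grip":0.4}])

```text
clock: 26.72
eef_pos: [0.5142, -0.0373, 0.0994]
ee_rot: [0.421, -3.112, -0.001]
wrist_force: [0.2, 0.4, -2.2]
finger_gap: 0.561
gripper_force: 31.4
```

Request:
servo_tool(deltas=[{"x":0,"y":0,"z":-20,"roll":0,"grip":0.4},{"x":0,"y":0,"z":-20,"roll":0,"grip":0.4},{"x":0,"y":0,"z":-15,"roll":0,"grip":0.4},{"x":0,"y":0,"z":-7,"roll":0,"grip":0.4},{"x":0,"y":0,"z":-3,"roll":0,"grip":0.4},{"x":0,"y":0,"z":0,"roll":0,"grip":0.4},{"x":0,"y":0,"z":0,"roll":0,"grip":0.4}])

```text
clock: 27.6
eef_pos: [0.5149, -0.0369, 0.0355]
ee_rot: [-0.423, 3.112, -0.0]
wrist_force: [0.3, -0.8, -0.3]
finger_gap: 0.555
gripper_force: 31.4
```

Request:
servo_tool(deltas=[{"x":0,"y":0,"z":-2,"roll":0,"grip":0.4},{"x":0,"y":0,"z":0,"roll":0,"grip":0.4}])

```text
clock: 27.85
eef_pos: [0.5146, -0.0369, 0.0331]
ee_rot: [-0.423, 3.113, -0.0]
wrist_force: [0.4, -0.3, -0.9]
finger_gap: 0.565
gripper_force: 31.4
```

Request:
servo_tool(deltas=[{"x":0,"y":0,"z":-1,"roll":0,"grip":0.4},{"x":0,"y":0,"z":0,"roll":0,"grip":0.4}])

```text
clock: 28.1
eef_pos: [0.5146, -0.0368, 0.0329]
ee_rot: [-0.423, 3.113, -0.0]
wrist_force: [-5.2, 0.2, 12.3]
finger_gap: 0.561
gripper_force: 32.8
```

Contact. I release, retreat straight up, then move back towards the robot to clear the view.

Request:
servo_tool(deltas=[{"x":0,"y":0,"z":0,"roll":0,"grip":0.65},{"x":0,"y":0,"z":0,"roll":0,"grip":0.85},{"x":0,"y":0,"z":0,"roll":0,"grip":1},{"x":0,"y":0,"z":0,"roll":0,"grip":1},{"x":0,"y":0,"z":0,"roll":0,"grip":1},{"x":0,"y":0,"z":25,"roll":0,"grip":1},{"x":0,"y":0,"z":40,"roll":0,"grip":1},{"x":0,"y":0,"z":50,"roll":0,"grip":1},{"x":0,"y":0,"z":50,"roll":0,"grip":1},{"x":0,"y":0,"z":15,"roll":0,"grip":1}])

```text
clock: 29.35
eef_pos: [0.5156, -0.037, 0.215]
ee_rot: [-0.422, 3.109, -0.002]
wrist_force: [1.2, 0.9, -0.4]
finger_gap: 1.003
gripper_force: 0.0
```

Request:
servo_tool(deltas=[{"x":-10,"y":20,"z":0,"roll":0,"grip":1},{"x":-18,"y":35,"z":0,"roll":0,"grip":1},{"x":-18,"y":35,"z":0,"roll":0,"grip":1},{"x":-18,"y":35,"z":0,"roll":0,"grip":1},{"x":-18,"y":35,"z":0,"roll":0,"grip":1},{"x":-10,"y":30,"z":0,"roll":0,"grip":1},{"x":0,"y":0,"z":0,"roll":0,"grip":1},{"x":0,"y":0,"z":0,"roll":0,"grip":1}])

```text
clock: 30.35
eef_pos: [0.4219, 0.1531, 0.2111]
ee_rot: [0.424, -3.111, 0.0]
wrist_force: [0.1, 1.0, 0.1]
finger_gap: 0.998
gripper_force: 0.0
```

Run:
```python
from h import *
c=cam('scene');t=cam('top')
a=cv2.resize(c['image'][130:400,200:500],None,fx=1.3,fy=1.3);b=cv2.resize(t['image'][120:300,180:460],None,fx=1.4,fy=1.4)
n=max(a.shape[0],b.shape[0]);pad=lambda q:cv2.copyMakeBorder(q,0,n-q.shape[0],0,0,0)
cv2.imwrite('pics/f.png',np.hstack([pad(a),pad(b)])[:,:,::-1])
for k in(c,t):
    P=cloud(k);m=(P[...,2]>.066)&(P[...,2]<.09)&(abs(P[...,0]-.515)<.05)&(abs(P[...,1]+.037)<.05)
    print('stain',m.sum(),cv2.minAreaRect((P[m][:,:2]*1000).astype(np.float32)))
```

```text
stain 925 ((514.3441162109375, -37.575347900390625), (49.46449279785156, 48.25138854980469), 14.366512298583984)
stain 529 ((515.9387817382812, -35.287132263183594), (47.80109405517578, 48.790245056152344), 15.407797813415527)
```

View pics/f.png

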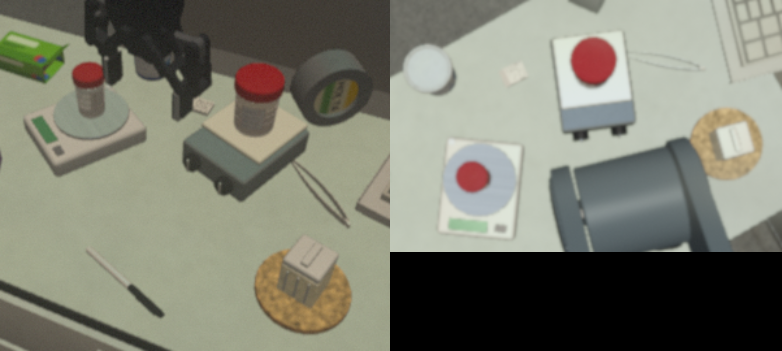

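All three containers stand upright in the middle of their stations: vial (88,95), jar (257,105) and staining jar (308,270) in the scene view. The bystanders haven't moved and the gripper is clear.

```bash
python3 -c "
from rig import r
print(r.job_done())"
```

```text
the job is handed in; nothing more can be done
None
```

The job is handed in at about 30 s: vial on the balance, jar on the stirrer and staining jar on the cork mat, each upright, released and within about 4 mm of centre by camera, with the cup, cassette and forceps left where they were.

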